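# Load a pot and slide its carrier up to the end stop

### The job

At the pot packing bench, gently set down the tall straight-sided round pot upright inside the seat ring of the wooden carrier tray. Then slide the tray up the ramp, gently and without lifting it off, until it rests firmly against the rubber pad of the top stop, and leave it there with the pot still standing in its ring. Do not ram the stop or knock the pot over, and leave the square pot and the low bowl where they stand.

Things in the scene. Friction and masses are not known exactly. Their poses are not given: they have to be found in the camera images.
- pot_center (a point): Centre (half-way up, on the axis) of the round, straight-sided white ceramic pot that is to be moved: 56 mm diameter, 64 mm high, open top, wall 4 mm, 0.14 to 0.28 kg, z up. It stands on the bench on the robot's side of the ramp, in a row with the square pot and the low bowl, in any order.
- square_center (a point): Centre (half-way up) of the square white pot, 56 x 56 mm, 54 mm high. Leave it alone.
- bowl_center (a point): Centre (half-way up) of the low round white bowl, 72 mm across, 34 mm high. Leave it alone.
- tray: Wooden carrier tray, loose on the level apron at the ramp's foot, between the guide rails. Origin: centre of its underside; x uphill along its length, z up. 160 mm long (x), 94 wide (y), floor 6 thick, about 0.55 kg. Above its underside the side walls reach 14 mm, the front (uphill) wall 22, the tail (downhill) wall 36. It slides with unknown friction and stays where left, even on the slope.
- tray_tail (a point): Middle of the outer (downhill) face of the tray's tail wall, 18 mm above the tray's underside and 80 mm downhill of its centre: the place to push. The wall is 8 mm thick, 94 wide. Sliding takes a steady push of about 4 to 9 N; the pad's force comes on top. Pressed on the pad by about 5 N more and let go, the tray stays in touch with it, held by friction.
- tray_seat (a point): Centre of the seat ring, on top of the tray's floor (30 mm uphill of the tray's centre, 6 mm above its underside). The ring is 72 mm inside, 82 mm outside diameter and 8 mm high; the pot stands inside it on the floor.
- ramp: Aluminium loading ramp, fixed. Origin: on its centre line at bench level, under the line where level apron meets slope; x uphill, z up. Apron from x = -210 mm to 0, surface 12 mm above the bench; from x = 0 the surface rises at 8 degrees for 300 mm. Guide rails on both sides, 100 mm apart inside, 12 mm above the surface, keep the tray straight.
- backstop: Steel bracket of the top stop, fixed. Origin: on the slope's surface, centre line, 280 mm up the slope from its foot; x uphill along it. It carries a black rubber pad (44 mm wide, 4 to 24 mm above the slope) on a set screw; the pad's face stands anywhere from 55 to 95 mm downhill of the origin. That is not measured: find it by feel. The pad is sprung, about 3 N per mm; over 15 N is ramming.

How it is judged:
On the way, in this order (a step that is already met when the one before it is completed fails the run):
1. the pot stands upright inside the tray's seat ring, let go, the tray still at the foot of the ramp (horizontal distance between pot_center and tray_seat below 0.016 m and z of pot_center in the frame of tray_seat below 0.036 m and angle between pot_center's own z axis and vertical below 0.25 rad and contact force between the fingers and pot below 0.05 N and x of tray in the frame of ramp below 0 m), for 0.2 s.
2. the tray is pressed against the stop's pad (contact force between tray and backstop above 0.5 N), for 0.2 s.
At the end, for the whole second after the job is handed in: Tray at rest on the slope, in line within 4 deg, pressing on the stop pad (over 0.3 N); pot in its ring (within 16 mm of the centre, within 4 mm of the floor, within 14 deg of upright); square pot and bowl within 20 mm of where they stood (contact force between tray and backstop above 0.3 N and x of tray in the frame of ramp above 0.09 m and linear speed of tray below 0.01 m/s and linear speed of pot below 0.02 m/s and angle between the x axis of tray and the x axis of backstop, either way round below 0.07 rad and horizontal distance between pot_center and tray_seat below 0.016 m and z of pot_center in the frame of tray_seat below 0.036 m and angle between pot_center's own z axis and vertical below 0.25 rad and distance of each of square_center, bowl_center from where it was at the start of the episode below 0.02 m); the robot touches nothing.
It fails at once if the stop is rammed: the tray presses on it with more than 15 N (contact force between tray and backstop above 15 N).
It fails at once if the pot is dropped or banged onto the tray: over 25 N between them (contact force between pot and tray above 25 N).
It fails at once if the pot is tipped by more than 30 degrees (angle between pot_center's own z axis and vertical above 0.52 rad).
It fails at once if the tray is lifted off the ramp (z of tray in the frame of ramp above 0.06 m).
It fails at once if the square pot or the low bowl is moved by more than 30 mm (distance of any of square_center, bowl_center from where it was at the start of the episode above 0.03 m).
It also fails if it takes over 72 s, if anything falls off the work surface, if the arm or the gripper's body presses on something with over 40 N, if the wrist force passes 120 N, or if a joint passes its speed limit or range.

### The arm

A 6-joint arm with a two-finger parallel gripper is mounted at the origin on the work surface. World frame = base frame: x ahead of the robot, y to its left, z up, the work surface at z = 0. Lengths are in m, angles in rad, forces in N, time in s.
With the tool pointing down it reaches from about 0.35 to 0.975 m from the base axis. Payload 4.9 kg.
Tool frame: the origin (TCP) lies at the very end of the fingers, on their centre line; the grasp point (between the pads) lies 19 mm behind it; x points along the fingers, y is the direction in which the jaws open and shut, and the axes are right-handed (so a half turn about x gives the same grasp; the last joint's range is limited). The gripper opens to 85 mm and grips with 20 to 120 N. Pads are 22 mm wide; open, the fingers measure 114 mm over their backs; the gripper's body (76 mm by 85 mm) begins 54 mm behind the grasp point. The pads swing forward as they close: fully open they stand 13 mm farther back than shut.
Start: joints at [1.022, 0.053, 1.613, -0, 1.476, -0.119], TCP at [0.26, 0.568, 0.231] pointing down, gripper open.
Joint ranges: [-3.01, 3.01], [-1.01, 2.22], [0.06, 2.58], [-1.02, 4.17], [0.09, 2.62], [-3.14, 3.14]. Speed limits (rad/s): [2.57, 2.57, 3.14, 3.14, 3.14, 3.14].

### API

Orientations are given as a rotation vector (axis times angle).
In Python, from station import ctrl gives the robot as it stands. The module is installed in compiled form; this text tells all that it offers.
- The arm moves only by the shell command python3 -m handwheel 'ROWS' [FORCE]. ROWS is JSON, one flat list of numbers, 7 for each row, row after row: the opening, from 0 (shut) to 1 (fully open), then the shift along the tool's x, y, z in m, then the turn, a rotation vector about the tool's x, y, z in degrees. A call has 1 to 12 rows; each row is the pose to reach, as a shift and turn from the pose commanded when the call began, along the tool's axes at that moment; what a row does not reach only later rows make up. A row lasts 1/12 s, in which the tool goes at most 41.7 mm and 7.16 degrees, less where a joint would pass 70% of its speed; a pose out of reach is approached as far as the arm can. A call with a gripper value outside its range is refused whole. The fingers move at their own pace and stop on an object; FORCE is the grip in N (left out, the last holds). Time passes only in rows, so rows that repeat a pose let the fingers close. It gives the time, the measured TCP pose, the force and the opening at its end, in the units of the state.
- ctrl.get_obs(): the state, without advancing time (a new reading comes with each control period).
- ctrl.get_image(name): name is "scene" or "top" or "wrist"; returns (picture, depth): 400x640x3 uint8, blue, green, red; 400x640 float32, m along the optical axis (not along the pixel's ray), 0 where there is no reading.
- ctrl.camera_params(name): a dict with "fov_y" (degrees; the focal length in pixels is half the picture's height over the tangent of half this angle, whatever the lens; pixels are square), "cx", "cy" (the principal point, pixels), "R" (3x3) and "t" (3): a world point X has camera coordinates R X + t; the wrist camera has in their place "hand_eye" (4x4, takes a point from camera to tool coordinates, whose origin is the TCP and whose axes are the tool frame's). Camera axes: x right, y down, z forward; pixel columns grow to the right and rows downward; lengths in m; the calibration is good to about 2 mm. The wrist camera is an equidistant fisheye: a pixel r from the principal point sees the ray r / f radians off the axis. A picture is of the moment at which its call begins: read the wrist's pose just before it. camera_params takes no time and is no camera call.
- ctrl.finish_job(): hands the job in, once; it reports no verdict.
The state is a dict: "t": time; "q": joint angles; "dq": joint speeds; "effort": joint torques, N m; "tool_pos": TCP position; "tool_rot": TCP orientation; "contact_force": force on the tool from outside, world axes, zero at the start; "wrist_torque": the same for the moment, N m; "opening": finger opening in m.
Only numpy, scipy, OpenCV 4.12 (cv2) and the standard library are available. Lean on these libraries where they do the work, as an engineer would, in place of code of your own. Each camera call takes 0.05 s, during which the arm holds its last target.

## Working session

There is one attempt and no reset: what is moved stays moved. The work goes in short steps, Python scripts to look and compute and a shell command to move; the robot and the scene stay as the last step left them, time stands still between calls to the robot, and variables do not carry over. Pictures are saved under pics/ and viewed, and the job is handed in when it is done.

```bash
mkdir -p pics
cat > h.py <<'E'
import numpy as np, cv2
from station import ctrl
from scipy.spatial.transform import Rotation as R
def K(n):
    p=ctrl.camera_params(n); f=200/np.tan(np.radians(p['fov_y'])/2); return p,f
def cloud(n,d):
    p,f=K(n); v,u=np.mgrid[0:400,0:640]
    c=np.stack([(u-p['cx'])/f*d,(v-p['cy'])/f*d,d],-1)
    return (c-np.array(p['t']))@np.array(p['R'])   # R^T (c-t)
def totool(dw):
    o=ctrl.get_obs(); return R.from_rotvec(o['tool_rot']).inv().apply(dw)
E
python3 - <<'E'
from h import *
print(ctrl.get_obs())
for n in ['scene','top','wrist']:
    print(n,ctrl.camera_params(n))
    im,d=ctrl.get_image(n); cv2.imwrite(f'pics/{n}0.png',im); np.save(f'{n}0.npy',d)
E
```

```text
{'t': 0.0, 'q': array([ 1.02197670e+00,  5.33733527e-02,  1.61430668e+00,  5.68826754e-06,
        1.47599090e+00, -1.19031903e-01]), 'dq': array([ 5.22678503e-04,  2.54628597e-03,  5.70378184e-04, -5.57267741e-04,
        1.01537272e-03,  3.83053644e-05]), 'effort': array([-4.65960093e-04, -3.93679333e+01, -3.70178461e+01, -6.40105850e-05,
        6.89520588e-03,  1.00710889e-05]), 'tool_pos': array([0.26011109, 0.56761361, 0.23004522]), 'tool_rot': array([ 0.33556538,  1.54507345, -0.33866649]), 'contact_force': array([-0.04980041,  0.28956117, -0.14272428]), 'wrist_torque': array([ 0.01732857,  0.02690999, -0.02384816]), 'opening': 0.08527709323258414}
scene {'fov_y': 51.97420201817397, 'cx': 320.6110261253861, 'cy': 198.093425855857, 'R': array([[-0.66677043,  0.74525377, -0.00374408],
       [ 0.4289584 ,  0.37966651, -0.81966337],
       [-0.60943571, -0.54813335, -0.57283326]]), 't': array([ 0.31752986, -0.19642581,  1.3067456 ])}
top {'fov_y': 57.09018677310602, 'cx': 316.13103349118654, 'cy': 195.93998973091817, 'R': array([[-0.00717535, -0.99977097, -0.02016219],
       [-0.98722508,  0.01029181, -0.15899912],
       [ 0.15917021,  0.01876374, -0.98707283]]), 't': array([0.05746756, 0.54191764, 0.70839969])}
wrist {'fov_y': 65.70646984690485, 'cx': 322.756950303752, 'cy': 198.94050689079035, 'hand_eye': array([[ 1.45523861e-03, -2.91896552e-01,  9.56448789e-01,
        -1.43073438e-01],
       [ 9.99998904e-01,  6.86030203e-04, -1.31213210e-03,
        -1.33743337e-03],
       [-2.73145921e-04,  9.56449650e-01,  2.91897230e-01,
        -7.49467538e-02],
       [ 0.00000000e+00,  0.00000000e+00,  0.00000000e+00,
         1.00000000e+00]])}
```

View pics/scene0.png

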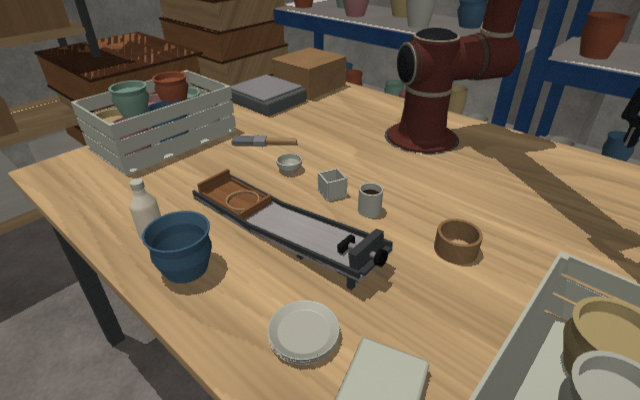

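View pics/top0.png

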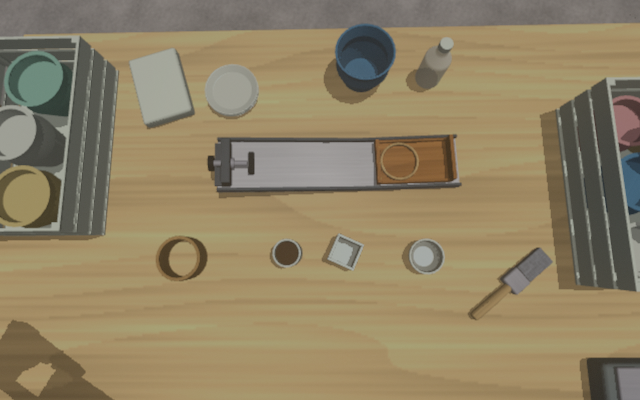

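View pics/wrist0.png

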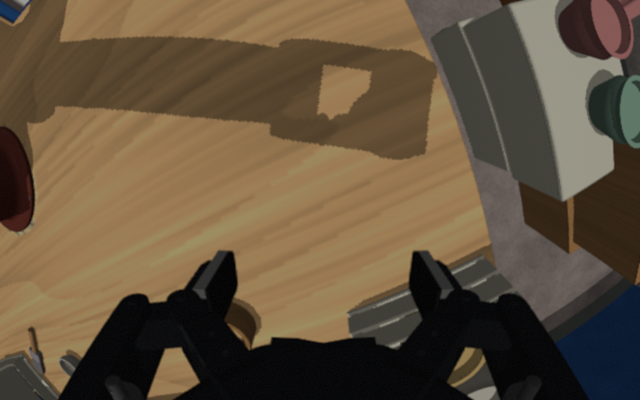

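The round pot is at top (287,253), the square pot at (345,252) and the bowl at (425,256). The tray's seat ring is at top (400,161), the tail wall at about (455,160) and the pad at (251,163), so uphill is image-left, about world +y. Next I measure these.

```bash
cat > m.py <<'E'
from h import *
im=cv2.imread('pics/top0.png'); d=np.load('top0.npy'); C=cloud('top',d)
p,f=K('top'); print('cam',-np.array(p['R']).T@p['t'])
for nm,(u,v,r) in dict(pot=(287,253,19),sq=(345,252,22),bowl=(425,256,22)).items():
    S=C[v-r:v+r,u-r:u+r].reshape(-1,3); 
    top=np.percentile(S[:,2],97); m=S[:,2]>top-0.008
    (cx,cy),rad=cv2.minEnclosingCircle((S[m][:,:2]*1000).astype(np.float32))
    print(nm,'top z',top.round(4),'n',m.sum(),'circle',cx,cy,rad, 'table',np.percentile(S[:,2],3).round(4))
    print('  rect',cv2.minAreaRect((S[m][:,:2]*1000).astype(np.float32)))
hsv=cv2.cvtColor(im,cv2.COLOR_BGR2HSV)
for v in (150,162,172): print(v,[(u,*(C[v,u]*1000).round(0).astype(int)) for u in range(205,470,8)])
for u in (300,400,440): print(u,[(v,*(C[v,u]*1000).round(0).astype(int)) for v in range(130,196,3)])
E
python3 m.py
```

```text
cam [0.42265091 0.03858485 0.78656518]
pot top z 0.0634 n 187 circle 429.93450927734375 88.1068344116211 50.05484390258789 table -0.0033
  rect ((435.0140380859375, 91.81025695800781), (55.12574005126953, 94.3626480102539), 17.216413497924805)
sq top z 0.0535 n 282 circle 433.04510498046875 -1.3859269618988037 41.30024719238281 table -0.0033
  rect ((432.23773193359375, -1.3060951232910156), (64.55928802490234, 55.943477630615234), 65.40035247802734)
bowl top z 0.0336 n 287 circle 424.9301452636719 -82.8154296875 121.4217758178711 table -0.0032
  rect ((422.3548278808594, -82.76897430419922), (242.67880249023438, 69.69514465332031), 88.96623229980469)
150 [(205, np.int64(656), np.int64(301), np.int64(-3)), (213, np.int64(656), np.int64(283), np.int64(-2)), (221, np.int64(629), np.int64(239), np.int64(90)), (229, np.int64(629), np.int64(223), np.int64(89)), (237, np.int64(642), np.int64(218), np.int64(45)), (245, np.int64(641), np.int64(201), np.int64(45)), (253, np.int64(642), np.int64(185), np.int64(42)), (261, np.int64(643), np.int64(168), np.int64(39)), (269, np.int64(643), np.int
[... 7488 characters left out ...]
t64(-213), np.int64(18)), (157, np.int64(628), np.int64(-213), np.int64(17)), (160, np.int64(622), np.int64(-212), np.int64(18)), (163, np.int64(615), np.int64(-212), np.int64(17)), (166, np.int64(609), np.int64(-212), np.int64(17)), (169, np.int64(602), np.int64(-211), np.int64(17)), (172, np.int64(595), np.int64(-210), np.int64(18)), (175, np.int64(589), np.int64(-210), np.int64(18)), (178, np.int64(581), np.int64(-208), np.int64(24)), (181, np.int64(576), np.int64(-210), np.int64(16)), (184, np.int64(569), np.int64(-208), np.int64(21)), (187, np.int64(566), np.int64(-214), np.int64(1)), (190, np.int64(560), np.int64(-215), np.int64(-2)), (193, np.int64(553), np.int64(-214), np.int64(-1))]
```

Run:
```python
import cv2
a=cv2.imread('pics/top0.png')[120:285,195:475]; cv2.imwrite('pics/topc.png',cv2.resize(a,None,fx=2.8,fy=2.8,interpolation=cv2.INTER_CUBIC))
```

```text
(no output)
```

View pics/topc.png

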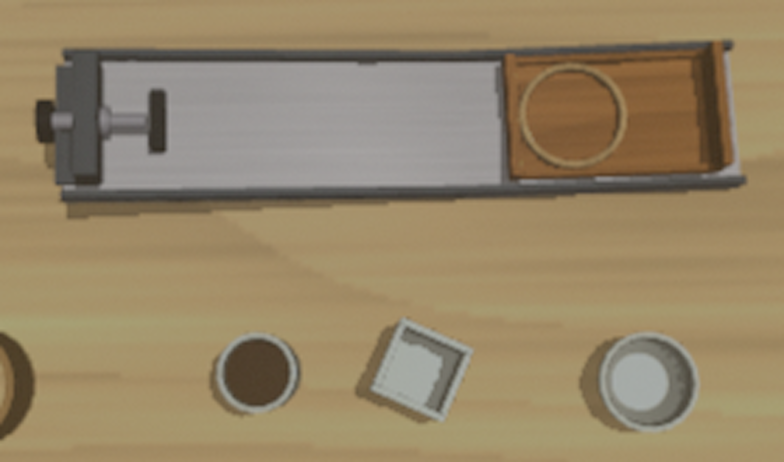

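```bash
cat > m2.py <<'E'
from h import *
im=cv2.imread('pics/top0.png'); d=np.load('top0.npy'); C=cloud('top',d)
p,f=K('top'); Rm=np.array(p['R']); cam=-Rm.T@np.array(p['t'])
def ray(u,v,z):
    w=Rm.T@np.array([(u-p['cx'])/f,(v-p['cy'])/f,1]); return cam+w*(z-cam[2])/w[2]
for nm,(u,v,h) in dict(pot=(287,253,.064),sq=(345,252,.054),bowl=(425,256,.034)).items():
    hsv=cv2.cvtColor(im,cv2.COLOR_BGR2HSV)
    win=np.zeros(d.shape,np.uint8); win[v-24:v+24,u-24:u+24]=1
    m=((C[...,2]>h-0.010)&(win>0)).astype(np.uint8)
    n,l,s,c=cv2.connectedComponentsWithStats(m)
    i=1+np.argmax(s[1:,4]); pts=np.argwhere(l==i)[:,::-1]
    W=np.array([ray(a,b,h) for a,b in pts])[:,:2]*1000
    print(nm,s[i],'circ',cv2.minEnclosingCircle(W.astype(np.float32)),'rect',cv2.minAreaRect(W.astype(np.float32)))
# ring: light tan on orange wood
hsv=cv2.cvtColor(im,cv2.COLOR_BGR2HSV)
print('hsv ring row161',[(u,*hsv[161,u]) for u in range(374,426,2)])
E
python3 m2.py
```

```text
pot [273 238  28  29 187] circ ((428.9772033691406, 110.63804626464844), 27.821352005004883) rect ((429.40057373046875, 110.861572265625), (52.73781967163086, 53.95138168334961), 89.98899841308594)
sq [328 233  37  37 281] circ ((430.8886413574219, -5.396228790283203), 38.068485260009766) rect ((430.3885498046875, -5.144493103027344), (55.99999237060547, 55.825775146484375), 65.87570190429688)
bowl [409 238  36  36 284] circ ((420.59576416015625, -168.3379364013672), 35.7127685546875) rect ((420.2503662109375, -168.43267822265625), (70.0892105102539, 69.25759887695312), 43.31937789916992)
hsv ring row161 [(374, np.uint8(14), np.uint8(29), np.uint8(97)), (376, np.uint8(15), np.uint8(136), np.uint8(103)), (378, np.uint8(15), np.uint8(141), np.uint8(132)), (380, np.uint8(17), np.uint8(121), np.uint8(133)), (382, np.uint8(17), np.uint8(115), np.uint8(149)), (384, np.uint8(15), np.uint8(139), np.uint8(136)), (386, np.uint8(15), np.uint8(142), np.uint8(135)), (388, np.uint8(15), np.uint8(145), np.uint8(134)), (390, np.uint8(15), np.uint8(139), np.uint8(136)), (392, np.uint8(15), np.uint8(144), np.uint8(136)), (394, np.uint8(15), np.uint8(144), np.uint8(135)), (396, np.uint8(15), np.uint8(147), np.uint8(135)), (398, np.uint8(15), np.uint8(146), np.uint8(136)), (400, np.uint8(15), np.uint8(145), np.uint8(135)), (402, np.uint8(15), np.uint8(144), np.uint8(135)), (404, np.uint8(15), np.uint8(147), np.uint8(135)), (406, np.uint8(14), np.uint8(144), np.uint8(136)), (408, np.uint8(15), np.uint8(145), np.uint8(135)), (410, np.uint8(15), np.uint8(144), np.uint8(133)), (412, np.uint8(14), np.uint8(146), np.uint8(133)), (414, np.uint8(15), np.uint8(144), np.uint8(119)), (416, np.uint8(18), np.uint8(114), np.uint8(110)), (418, np.uint8(18), np.uint8(113), np.uint8(154)), (420, np.uint8(15), np.uint8(151), np.uint8(127)), (422, np.uint8(15), np.uint8(151), np.uint8(127)), (424, np.uint8(15), np.uint8(145), np.uint8(127))]
```

```bash
cat >> m2.py <<'E'
print('----')
b=im.astype(int)
win=np.zeros(d.shape,bool); win[141:182,379:423]=1
m=((hsv[...,0]>=16)&(hsv[...,1]<133)&(hsv[...,1]>60)&win).astype(np.uint8)
n,l,s,c=cv2.connectedComponentsWithStats(m,connectivity=8); i=1+np.argmax(s[1:,4]); print(s[i])
pts=np.argwhere(l==i)[:,::-1]
W=np.array([ray(a,bb,.026) for a,bb in pts])[:,:2]*1000
print('ring circ',cv2.minEnclosingCircle(W.astype(np.float32)),cv2.fitEllipse(W.astype(np.float32)))
# tray mask = orange wood
t=((hsv[...,0]>=8)&(hsv[...,0]<=17)&(hsv[...,1]>125)); w2=np.zeros(d.shape,bool); w2[132:192,370:462]=1
t=cv2.morphologyEx((t&w2).astype(np.uint8),cv2.MORPH_CLOSE,np.ones((5,5)))
n,l,s,c=cv2.connectedComponentsWithStats(t); i=1+np.argmax(s[1:,4]); print('tray',s[i])
pts=np.argwhere(l==i)[:,::-1].astype(np.float32); print(cv2.minAreaRect(pts))
# rails: dark, image edges
g=cv2.cvtColor(im,cv2.COLOR_BGR2GRAY)
for u in (270,300,330,360): print(u,[(v,g[v,u]) for v in list(range(134,146))+list(range(183,194))])
print('tail row',[(u,g[160,u]) for u in range(440,466)])
print('pad row',[(u,g[163,u],(C[163,u]*1000).round()) for u in range(240,262)])
E
python3 m2.py | sed -n '/----/,$p'
```

```text
----
[380 142  39  38 370]
ring circ ((619.21044921875, -122.50220489501953), 42.263694763183594) ((619.2096557617188, -123.03022003173828), (76.77515411376953, 76.90446472167969), 70.8437271118164)
tray [ 375  135   81   49 3399]
((415.04229736328125, 160.01763916015625), (45.27748107910156, 78.50100708007812), 86.08174133300781)
270 [(134, np.uint8(134)), (135, np.uint8(136)), (136, np.uint8(137)), (137, np.uint8(114)), (138, np.uint8(81)), (139, np.uint8(79)), (140, np.uint8(65)), (141, np.uint8(68)), (142, np.uint8(128)), (143, np.uint8(151)), (144, np.uint8(151)), (145, np.uint8(151)), (183, np.uint8(157)), (184, np.uint8(154)), (185, np.uint8(154)), (186, np.uint8(147)), (187, np.uint8(114)), (188, np.uint8(83)), (189, np.uint8(80)), (190, np.uint8(64)), (191, np.uint8(74)), (192, np.uint8(98)), (193, np.uint8(104))]
300 [(134, np.uint8(134)), (135, np.uint8(136)), (136, np.uint8(138)), (137, np.uint8(120)), (138, np.uint8(89)), (139, np.uint8(82)), (140, np.uint8(70)), (141, np.uint8(62)), (142, np.uint8(131)), (143, np.uint8(154)), (144, np.uint8(155)), (145, np.uint8(154)), 
[... 2191 characters left out ...]
611., 195.,  52.])), (248, np.uint8(83), array([614., 194.,  43.])), (249, np.uint8(54), array([607., 187.,  67.])), (250, np.uint8(52), array([608., 186.,  65.])), (251, np.uint8(54), array([608., 183.,  67.])), (252, np.uint8(53), array([607., 181.,  67.])), (253, np.uint8(52), array([608., 179.,  66.])), (254, np.uint8(109), array([608., 178.,  63.])), (255, np.uint8(152), array([423.,  39., 787.])), (256, np.uint8(153), array([613., 178.,  44.])), (257, np.uint8(153), array([614., 176.,  41.])), (258, np.uint8(152), array([614., 174.,  40.])), (259, np.uint8(153), array([614., 172.,  41.])), (260, np.uint8(153), array([614., 170.,  39.])), (261, np.uint8(152), array([614., 168.,  39.]))]
```

```bash
cat > m3.py <<'E'
exec(open('m2.py').read().split("for nm")[0])
g=cv2.cvtColor(im,cv2.COLOR_BGR2GRAY).astype(float)
S=C[147:182,262:345].reshape(-1,3); S=S[(S[:,2]>0)&(S[:,2]<.06)]
A=np.c_[S[:,:2],np.ones(len(S))]; co=np.linalg.lstsq(A,S[:,2],rcond=None)[0]; print('plane',co,'angle',np.degrees(np.arctan(np.hypot(*co[:2]))),'yaw',np.degrees(np.arctan2(co[1],co[0])))
F=C[147:182,355:370].reshape(-1,3); zf=np.median(F[:,2]); T=C[200:225,300:420].reshape(-1,3); print('apron z',zf,'table',np.median(T[:,2]))
# foot line at x=.619
y0=(zf-co[2]-co[0]*.619)/co[1]; print('foot y',y0)
# rail inner far edge (floor/rail boundary) on slope and near edge
def edge(u,r0,r1,sgn):
    col=cv2.GaussianBlur(g,(1,3),0)[r0:r1,u]; dd=np.diff(col)*sgn; i=np.argmax(dd); 
    if 0<i<len(dd)-1: i=i+0.5*(dd[i-1]-dd[i+1])/(dd[i-1]-2*dd[i]+dd[i+1])
    return r0+i+0.5
for nm,r0,r1,sgn in (('far floor',138,147,1),('near rail top inner',182,190,-1),('far outer top',133,141,-1)):
    P=[]
    for u in range(265,370,3):
        v=edge(u,r0,r1,sgn)
        z=.024
        for _ in range(4):
            q=ray(u,v,z); z=0.012+max(0,(q[1]-y0))*np.tan(np.radians(8))+(0 if nm=='far floor' else .012)
        P.append(q)
    P=np.array(P); k=np.polyfit(P[:,1],P[:,0],1); print(nm,k, 'x at y=-.12',np.polyval(k,-.12),'at .1',np.polyval(k,.1))
# tail outer top edge at z .048
print('tail', [ (v,(ray(455,v,.048)*1000).round(1)) for v in (140,160,180)])
b=g[140:182,440:465]
for v in (142,150,158,166,174,180):
    r=g[v,444:466]; i=np.argmax(np.diff(r)); print(v,444+i+.5,(ray(444+i+.5,v,.048)*1000).round(1))
print('pad face at z', [(ray(254,v,.065)*1000).round(1) for v in (155,163,172)])
o=ctrl.get_obs(); M=R.from_rotvec(o['tool_rot']).as_matrix(); print(M.round(4))
E
python3 m3.py
```

```text
plane [-0.00594968  0.13982998  0.01999675] angle 7.967166068285285 yaw 92.4364296623559
apron z 0.010696053668138568 table -0.0013288784960592977
foot y -0.04017625294092164
far floor [-0.02831329  0.66478091] x at y=-.12 0.6681785003710246 at .1 0.6619495764315605
near rail top inner [-0.02549497  0.56480869] x at y=-.12 0.5678680836312354 at .1 0.5622591903975992
far outer top [-0.02720956  0.67047095] x at y=-.12 0.673736097825342 at .1 0.6677499938941649
tail [(140, array([ 656. , -235.7,   48. ])), (160, array([ 613.5, -232.9,   48. ])), (180, array([ 571.6, -230.1,   48. ]))]
142 453.5 [ 651.8 -232.3   48. ]
150 453.5 [ 634.7 -231.2   48. ]
158 454.5 [ 617.7 -232.1   48. ]
166 455.5 [ 600.8 -233.    48. ]
174 456.5 [ 584.1 -233.9   48. ]
180 452.5 [ 571.7 -225.    48. ]
pad face at z [array([624.6, 177.9,  65. ]), array([607.9, 177.6,  65. ]), array([589.2, 177.2,  65. ])]
[[-9.000e-04  4.167e-01  9.091e-01]
 [-1.400e-03  9.091e-01 -4.167e-01]
 [-1.000e+00 -1.600e-03 -2.000e-04]]
```

```bash
python3 -m handwheel '[1,0,-0.015,0.015,4,0,0, 1,0,-0.043,0.043,9,0,0, 1,0,-0.071,0.071,14,0,0, 1,0,-0.099,0.099,20,0,0, 1,0,-0.127,0.127,26,0,0, 1,0,-0.155,0.155,32,0,0, 1,0,-0.184,0.184,38,0,0, 1,0,-0.213,0.213,44,0,0, 1,0,-0.242,0.242,50,0,0, 1,0,-0.271,0.271,56,0,0, 1,0,-0.300,0.300,61,0,0, 1,0,-0.325,0.325,64,0,0]' 40
python3 - <<'E'
from h import *
o=ctrl.get_obs(); print(o['tool_pos'],o['q'].round(3),o['contact_force']); print(R.from_rotvec(o['tool_rot']).as_matrix().round(4))
print('to pot at same z, tool axes', totool(np.array([.429,.1108,o['tool_pos'][2]])-o['tool_pos']).round(4))
E
```

```text
t: 1.15
tool_pos: [0.4206, 0.1349, 0.2312]
tool_rot: [1.195, 1.218, -1.195]
contact_force: [0.2, -0.4, 0.3]
opening: 0.0853
[0.42061936 0.13493539 0.23122158] [ 0.142 -0.412  2.019 -0.     1.534  0.122] [ 0.24320108 -0.41132706  0.25091374]
[[ 5.000e-04  9.998e-01  1.950e-02]
 [-3.000e-04  1.950e-02 -9.998e-01]
 [-1.000e+00  5.000e-04  3.000e-04]]
to pot at same z, tool axes [0.     0.0079 0.0243]
```

```bash
python3 -m handwheel '[1,0.01,0.008,0.024,0,0,0, 1,0.035,0.008,0.024,0,0,0, 1,0.065,0.008,0.024,0,0,0, 1,0.09,0.008,0.024,0,0,0, 1,0.11,0.008,0.024,0,0,0, 1,0.12,0.008,0.024,0,0,0, 1,0.12,0.008,0.024,0,0,0, 1,0.12,0.008,0.024,0,0,0]'
python3 - <<'E'
from h import *
o=ctrl.get_obs(); print(o['tool_pos']); im,d=ctrl.get_image('wrist'); cv2.imwrite('pics/w1.png',im); np.save('w1.npy',d)
print('to pot', totool(np.array([.429,.1108,.028])-o['tool_pos']).round(4))
p,f=K('wrist'); H=p['hand_eye']; M=R.from_rotvec(o['tool_rot']).as_matrix()
# predicted pixels of pot rim centre and rim circle
Pc=[]
for a in np.linspace(0,2*np.pi,40):
    X=np.array([.429+.028*np.cos(a),.1108+.028*np.sin(a),.064]); t=M.T@(X-o['tool_pos']); c=np.linalg.inv(H)@np.r_[t,1]
    th=np.arctan2(np.hypot(c[0],c[1]),c[2]); ph=np.arctan2(c[1],c[0]); Pc.append([p['cx']+f*th*np.cos(ph),p['cy']+f*th*np.sin(ph)])
cv2.polylines(im,[np.int32(Pc)],True,(0,0,255)); cv2.imwrite('pics/w1b.png',im)
E
```

```text
t: 1.82
tool_pos: [0.429, 0.1135, 0.1114]
tool_rot: [1.191, 1.221, -1.192]
contact_force: [-0.1, -0.1, 0.2]
opening: 0.0857
[0.4289804  0.11352339 0.11142358]
to pot [ 0.0834 -0.0002  0.0027]
```

View pics/w1b.png

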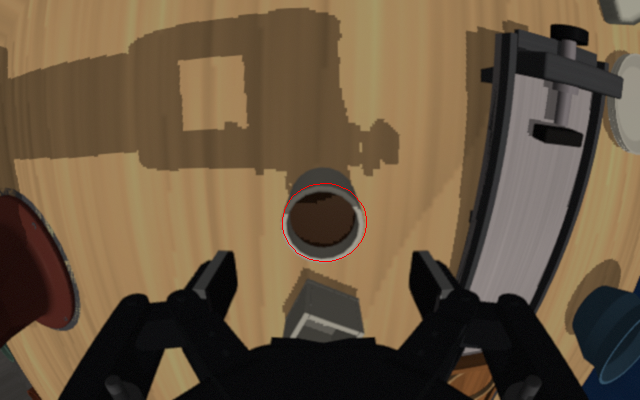

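The red predicted rim falls on the seen rim, at about (324,222), so the pot position checks out. Next I descend and grip.

```bash
python3 -m handwheel '[1,0.01,0,0.003,0,0,0, 1,0.03,0,0.003,0,0,0, 1,0.05,0,0.003,0,0,0, 1,0.068,0,0.003,0,0,0, 1,0.078,0,0.003,0,0,0, 1,0.083,0,0.003,0,0,0, 1,0.083,0,0.003,0,0,0, 1,0.083,0,0.003,0,0,0]' 40;  python3 -m handwheel '[0.8,0,0,0,0,0,0, 0.7,0,0,0,0,0,0, 0.6,0,0,0,0,0,0, 0.5,0,0,0,0,0,0, 0.5,0,0,0,0,0,0, 0.4,0,0,0,0,0,0, 0.4,0,0,0,0,0,0, 0.4,0,0,0,0,0,0]' 40
```

```text
t: 2.53
tool_pos: [0.4298, 0.1105, 0.0291]
tool_rot: [1.192, 1.22, -1.19]
contact_force: [0.4, -0.0, -0.8]
opening: 0.0849
t: 3.2
tool_pos: [0.4302, 0.1106, 0.0296]
tool_rot: [1.193, 1.219, -1.19]
contact_force: [-1.4, -0.7, 6.0]
opening: 0.054
```

```bash
python3 -m handwheel '[0.4,-0.003,0,0,0,0,0, 0.4,-0.008,0,0,0,0,0, 0.4,-0.018,0,0,0,0,0, 0.4,-0.03,0,0,0,0,0, 0.4,-0.045,0,0,0,0,0, 0.4,-0.06,0,0,0,0,0, 0.4,-0.075,0,0,0,0,0, 0.4,-0.088,0,0,0,0,0, 0.4,-0.096,0,0,0,0,0, 0.4,-0.1,0,0,0,0,0, 0.4,-0.1,0,0,0,0,0]' 40
python3 - <<'E'
from h import *
o=ctrl.get_obs(); print(o['tool_pos'],o['opening'],o['contact_force']); im,d=ctrl.get_image('wrist'); cv2.imwrite('pics/w2.png',im)
print(R.from_rotvec(o['tool_rot']).as_matrix().round(4)); print('to seat', totool(np.array([.6192,-.123,o['tool_pos'][2]])-o['tool_pos']).round(4))
E
```

```text
t: 4.12
tool_pos: [0.4295, 0.1105, 0.1293]
tool_rot: [1.192, 1.219, -1.19]
contact_force: [-0.0, -0.6, -2.1]
opening: 0.054
[0.4295249  0.11051965 0.12929269] 0.05401498039384595 [-0.03744486 -0.62205793 -2.11276126]
[[ 1.700e-03  9.997e-01  2.400e-02]
 [ 2.000e-04  2.400e-02 -9.997e-01]
 [-1.000e+00  1.700e-03 -1.000e-04]]
to seat [0.    0.184 0.238]
```

View pics/w2.png

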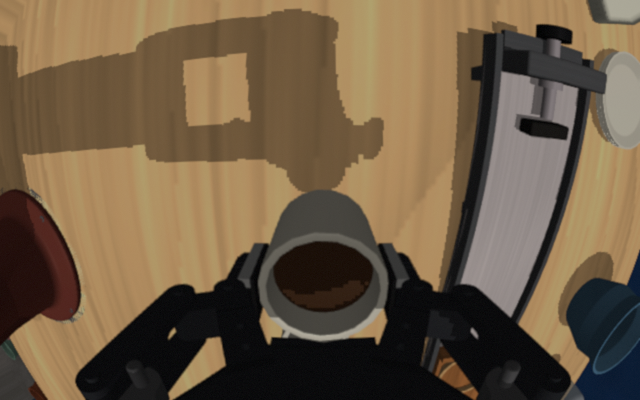

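```bash
python3 -m handwheel '[0.4,0,0.003,0.004,0,0,0, 0.4,0,0.012,0.016,0,0,0, 0.4,0,0.027,0.035,0,0,0, 0.4,0,0.046,0.060,0,0,0, 0.4,0,0.066,0.086,0,0,0, 0.4,0,0.087,0.112,0,0,0, 0.4,0,0.108,0.139,0,0,0, 0.4,0,0.128,0.165,0,0,0, 0.4,0,0.146,0.189,0,0,0, 0.4,0,0.162,0.210,0,0,0, 0.4,0,0.175,0.226,0,0,0, 0.4,0,0.181,0.234,0,0,0]' 40; python3 -m handwheel '[0.4,0,0.003,0.004,0,0,0, 0.4,0,0.003,0.004,0,0,0, 0.4,0,0.003,0.004,0,0,0]' 40;  python3 - <<'E'
from h import *
o=ctrl.get_obs(); print(o['tool_pos'],o['opening'],o['contact_force']); im,d=ctrl.get_image('wrist'); cv2.imwrite('pics/w3.png',im)
im,d=ctrl.get_image('top'); cv2.imwrite('pics/t3.png',im)
im,d=ctrl.get_image('scene'); cv2.imwrite('pics/s3.png',cv2.resize(im[130:300,180:420],None,fx=3,fy=3))
print(R.from_rotvec(o['tool_rot']).as_matrix().round(4)); print('to seat', totool(np.array([.6192,-.123,o['tool_pos'][2]])-o['tool_pos']).round(4))
E
```

```text
t: 5.17
tool_pos: [0.6163, -0.1215, 0.1267]
tool_rot: [1.192, 1.221, -1.194]
contact_force: [0.3, 0.6, -2.2]
opening: 0.0539
t: 5.42
tool_pos: [0.6179, -0.1223, 0.1275]
tool_rot: [1.191, 1.223, -1.192]
contact_force: [-0.2, -1.4, -2.3]
opening: 0.0541
[ 0.61793179 -0.12229411  0.12752457] 0.05412136286741899 [-0.24058761 -1.38067347 -2.25157593]
[[-1.700e-03  9.997e-01  2.430e-02]
 [ 9.000e-04  2.430e-02 -9.997e-01]
 [-1.000e+00 -1.700e-03 -9.000e-04]]
to seat [-0.      0.0013  0.0007]
```

View pics/w3.png

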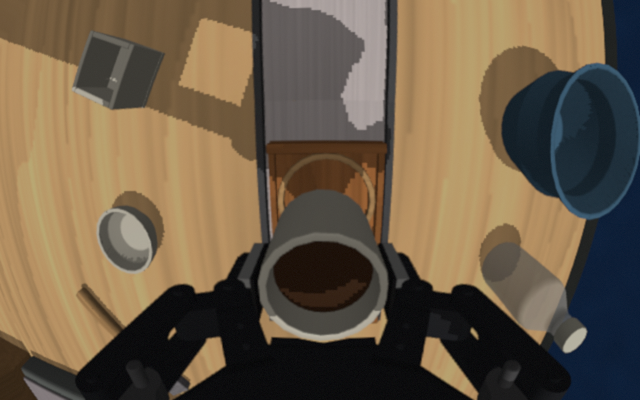

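View pics/s3.png

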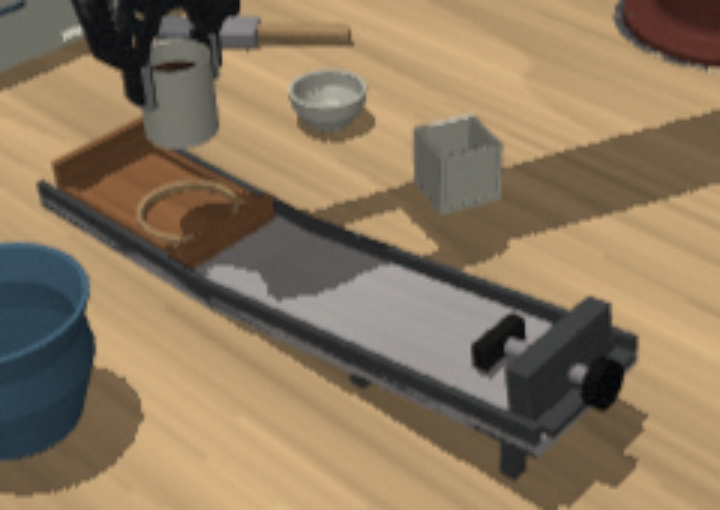

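Run:
```python
from h import *
o=ctrl.get_obs(); p,f=K('wrist'); H=np.array(p['hand_eye']); M=R.from_rotvec(o['tool_rot']).as_matrix()
def wray(u,v,z):
    dx,dy=u-p['cx'],v-p['cy']; r=np.hypot(dx,dy); th=r/f
    c=np.array([np.sin(th)*dx/r,np.sin(th)*dy/r,np.cos(th)]); w=M@H[:3,:3]@c; t=M@H[:3,3]+o['tool_pos']
    return (t+w*(z-t[2])/w[2])*1000
print('far pt outer/inner',wray(326,154,.026),wray(326,158,.026)); print('L',wray(278.5,195,.026),'R',wray(376.5,195,.026))
im=cv2.imread('pics/w3.png'); hsv=cv2.cvtColor(im,cv2.COLOR_BGR2HSV)
w=np.zeros(im.shape[:2],bool); w[150:215,274:382]=1
m=(w&(hsv[...,0]>=17)&(hsv[...,1]<133)&(hsv[...,1]>60)).astype(np.uint8)
n,l,s,c=cv2.connectedComponentsWithStats(m,connectivity=8); i=1+np.argmax(s[1:,4]); print(s[i])
P=np.array([wray(a,b,.026) for b,a in np.argwhere(m)])[:,:2]
# algebraic circle fit
A=np.c_[2*P,np.ones(len(P))]; x=np.linalg.lstsq(A,(P**2).sum(1),rcond=None)[0]; print('ring',x[:2],np.sqrt(x[2]+x[0]**2+x[1]**2))
# pot rim: top centre
for z in (.160,.165): print('rim L,R,bottom',wray(259,285,z),wray(387,285,z),wray(322,342,z),wray(322,233,z))
```

```text
far pt outer/inner [618.53677864 -86.14390025  26.        ] [618.62605946 -89.39123295  26.        ]
L [ 580.05930795 -121.2375517    26.        ] R [ 661.57889815 -119.13973392   26.        ]
[351 163   5   5   7]
ring [ 619.65553616 -124.83063403] 37.470876530118936
rim L,R,bottom [ 589.56643064 -122.07683464  160.        ] [ 644.52814763 -120.66425499  160.        ] [ 617.41535149 -154.1799139   160.        ] [616.02159701 -96.637845   160.        ]
rim L,R,bottom [ 590.71776829 -118.77916968  165.        ] [ 643.20964903 -117.43006768  165.        ] [ 617.31523126 -149.43962027  165.        ] [615.98410847 -94.4833419  165.        ]
```

```bash
python3 -m handwheel '[0.4,0.004,0.002,0.001,0,0,0, 0.4,0.013,0.0025,0.001,0,0,0, 0.4,0.025,0.0025,0.001,0,0,0, 0.4,0.037,0.0025,0.001,0,0,0, 0.4,0.049,0.0025,0.001,0,0,0, 0.4,0.059,0.0025,0.001,0,0,0, 0.4,0.066,0.0025,0.001,0,0,0, 0.4,0.071,0.0025,0.001,0,0,0, 0.4,0.073,0.0025,0.001,0,0,0, 0.4,0.074,0.0025,0.001,0,0,0, 0.4,0.074,0.0025,0.001,0,0,0, 0.4,0.074,0.0025,0.001,0,0,0]' 40;  python3 - <<'E'
from h import *
o=ctrl.get_obs(); print(o['tool_pos'],o['opening'],o['contact_force']); im,d=ctrl.get_image('wrist'); cv2.imwrite('pics/w4.png',im)
im,d=ctrl.get_image('scene'); cv2.imwrite('pics/s4.png',cv2.resize(im[130:300,180:420],None,fx=3,fy=3))
E
```

```text
t: 6.57
tool_pos: [0.6218, -0.1242, 0.0551]
tool_rot: [1.192, 1.219, -1.191]
contact_force: [-0.2, -0.2, -1.7]
opening: 0.0542
[ 0.62183011 -0.1241804   0.05509989] 0.05421065409489461 [-0.19657496 -0.1648063  -1.71845723]
```

View pics/s4.png

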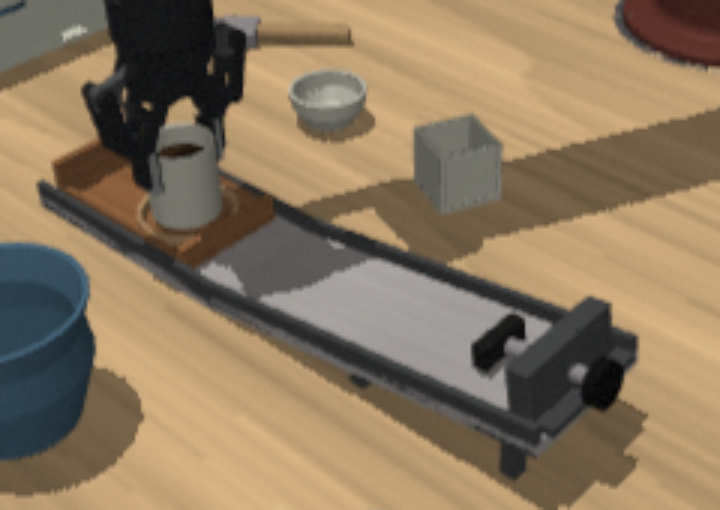

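View pics/w4.png

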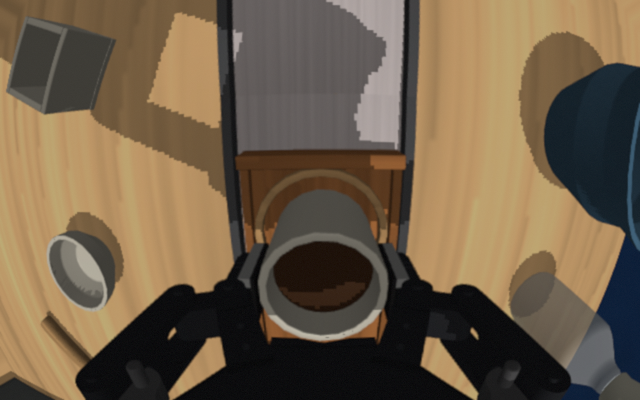

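The pot hangs over the ring, centred on it: the pot axis is at u≈322 and the ring spans 257 to 386 in the wrist view. Now I creep down.

```bash
python3 -m handwheel '[0.4,0.0015,0,0,0,0,0, 0.4,0.003,0,0,0,0,0, 0.4,0.0045,0,0,0,0,0, 0.4,0.0055,0,0,0,0,0, 0.4,0.006,0,0,0,0,0, 0.4,0.006,0,0,0,0,0]'; python3 -m handwheel '[0.4,0.0005,0,0,0,0,0, 0.4,0.001,0,0,0,0,0]'
```

```text
t: 7.17
tool_pos: [0.6211, -0.1239, 0.048]
tool_rot: [1.191, 1.221, -1.192]
contact_force: [-0.5, -0.7, -2.2]
opening: 0.0542
t: 7.33
tool_pos: [0.6214, -0.124, 0.0477]
tool_rot: [1.191, 1.22, -1.191]
contact_force: [-2.3, 0.6, 1.2]
opening: 0.0541
```

```bash
python3 -m handwheel '[0.4,0.0003,0,0,0,0,0, 0.4,0.0003,0,0,0,0,0, 0.4,0.0003,0,0,0,0,0]'; python3 -m handwheel '[0.5,0,0,0,0,0,0, 0.6,0,0,0,0,0,0, 0.65,0,0,0,0,0,0, 0.7,0,0,0,0,0,0, 0.75,0,0,0,0,0,0, 0.8,0,0,0,0,0,0, 0.85,0,0,0,0,0,0, 0.9,0,0,0,0,0,0, 0.9,0,0,0,0,0,0, 0.9,0,0,0,0,0,0, 0.9,0,0,0,0,0,0, 0.9,0,0,0,0,0,0]';python3 - <<'E'
from h import *
o=ctrl.get_obs(); print(o['tool_pos'],o['opening'],o['contact_force']); im,d=ctrl.get_image('wrist'); cv2.imwrite('pics/w5.png',im)
E
```

```text
t: 7.58
tool_pos: [0.6214, -0.124, 0.0477]
tool_rot: [1.191, 1.22, -1.191]
contact_force: [-2.8, 0.9, 2.8]
opening: 0.0541
t: 8.58
tool_pos: [0.6213, -0.124, 0.047]
tool_rot: [1.191, 1.22, -1.191]
contact_force: [-0.3, 0.3, -0.1]
opening: 0.0771
[ 0.6212853  -0.12397881  0.04703162] 0.07707668996444446 [-0.31892661  0.31453738 -0.08412728]
```

View pics/w5.png

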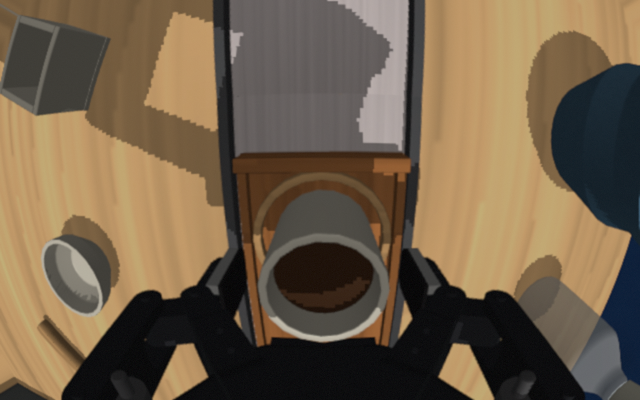

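The pot stands released in the ring: its bottom is inside the ring arc (255 to 390, apex 322,175) and the fingers are clear. Next I rise and go round behind the tail.

```bash
python3 -m handwheel '[0.9,-0.004,0,0,0,0,0, 0.9,-0.014,0,0,0,0,0, 0.9,-0.03,0,0,0,0,0, 0.9,-0.05,0,0,0,0,0, 0.9,-0.075,0,0,0,0,0, 0.9,-0.1,0,0,0,0,0, 0.9,-0.12,0,0.005,0,0,0, 0.7,-0.13,-0.001,0.03,0,0,0, 0.4,-0.13,-0.002,0.065,0,4,0, 0.1,-0.13,-0.003,0.1,0,9,0, 0,-0.13,-0.004,0.13,0,12,0, 0,-0.13,-0.004,0.145,0,12,0]'; python3 -m handwheel '[0,0,0,0,0,0,0, 0,0,0,0,0,0,0]' ;python3 - <<'E'
from h import *
o=ctrl.get_obs(); print(o['tool_pos'],o['opening'],o['contact_force']); im,d=ctrl.get_image('top'); cv2.imwrite('pics/t5.png',cv2.resize(im[110:290,200:500],None,fx=2.6,fy=2.6))
im,d=ctrl.get_image('wrist'); cv2.imwrite('pics/w6.png',im)
print(R.from_rotvec(o['tool_rot']).as_matrix().round(4))
for T in ([.6205,-.262,.10],[.6205,-.262,.026]): print('to', totool(np.array(T)-o['tool_pos']).round(4))
E
```

```text
t: 9.63
tool_pos: [0.62, -0.2745, 0.1778]
tool_rot: [1.346, 1.371, -1.09]
contact_force: [-0.3, 0.9, -0.8]
opening: 0.0161
t: 9.8
tool_pos: [0.6207, -0.2696, 0.1775]
tool_rot: [1.343, 1.374, -1.088]
contact_force: [-0.3, 0.1, -0.6]
opening: -0.0002
[ 0.62071879 -0.26958062  0.17750273] -0.0002461963741164754 [-0.27142648  0.11743787 -0.56679777]
[[-4.400e-03  9.997e-01  2.220e-02]
 [ 2.078e-01  2.260e-02 -9.779e-01]
 [-9.782e-01  3.000e-04 -2.079e-01]]
to [ 0.0774 -0.      0.0087]
to [ 1.498e-01 -1.000e-04  2.410e-02]
```

View pics/w6.png

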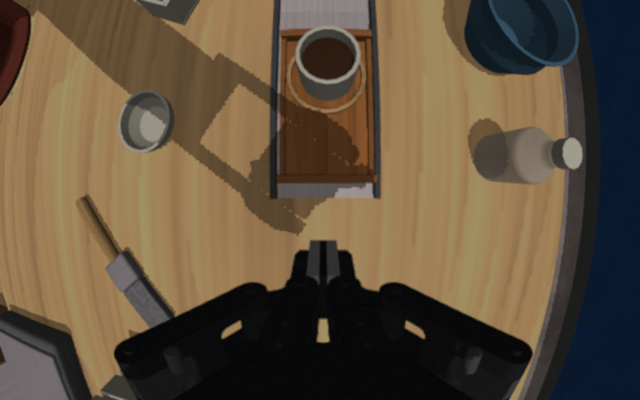

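View pics/t5.png

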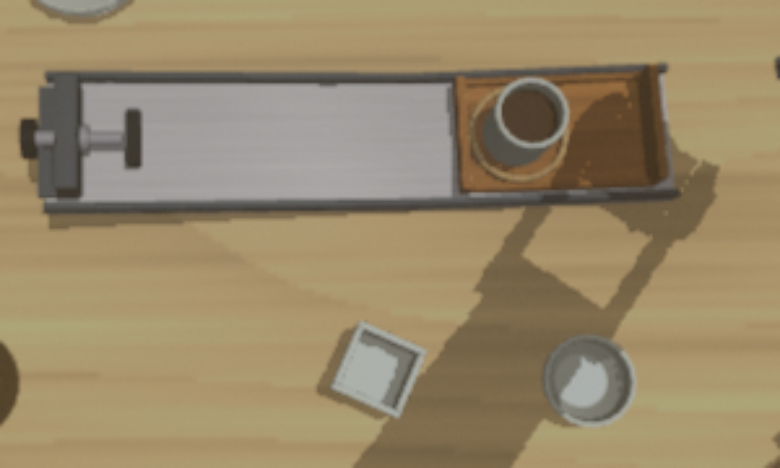

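```bash
python3 -m handwheel '[0,0.008,0,0.001,0,0,0, 0,0.025,0,0.004,0,0,0, 0,0.045,0,0.007,0,0,0, 0,0.065,0,0.01,0,0,0, 0,0.085,0,0.014,0,0,0, 0,0.105,0,0.017,0,0,0, 0,0.122,0,0.02,0,0,0, 0,0.136,0,0.022,0,0,0, 0,0.145,0,0.0235,0,0,0, 0,0.15,0,0.024,0,0,0, 0,0.15,0,0.024,0,0,0, 0,0.15,0,0.024,0,0,0]';python3 - <<'E'
from h import *
o=ctrl.get_obs(); print(o['tool_pos'],o['opening'],o['contact_force']);
im,d=ctrl.get_image('wrist'); cv2.imwrite('pics/w7.png',im)
im,d=ctrl.get_image('scene'); cv2.imwrite('pics/s7.png',cv2.resize(im[130:300,180:420],None,fx=3,fy=3))
print(R.from_rotvec(o['tool_rot']).as_matrix().round(4))
for T in ([.6205,-.250,.026],[.6145,-.05,.026]): print('to', totool(np.array(T)-o['tool_pos']).round(4))
E
```

```text
t: 10.9
tool_pos: [0.621, -0.2613, 0.0259]
tool_rot: [1.342, 1.374, -1.086]
contact_force: [0.2, -0.4, 1.1]
opening: -0.0002
[ 0.62104807 -0.26131083  0.0259475 ] -0.00021176630565164674 [ 0.24817471 -0.43831859  1.10798063]
[[-4.200e-03  9.997e-01  2.400e-02]
 [ 2.073e-01  2.440e-02 -9.780e-01]
 [-9.783e-01  9.000e-04 -2.074e-01]]
to [ 0.0023 -0.0003 -0.0111]
to [ 0.0436 -0.0015 -0.2069]
```

View pics/s7.png

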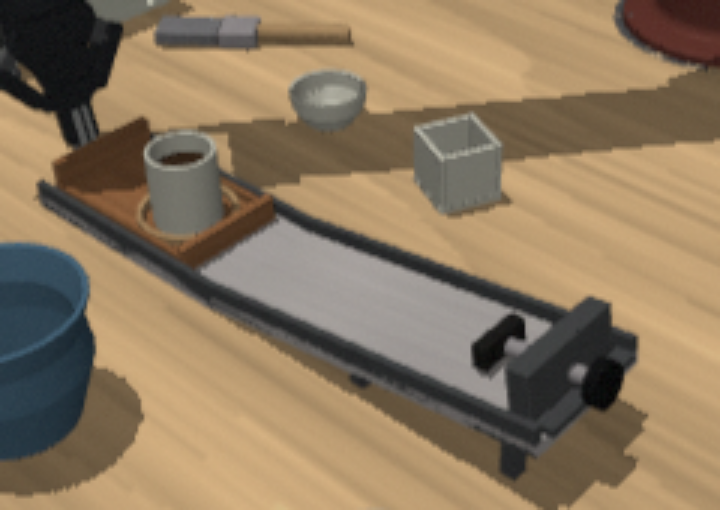

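View pics/w7.png

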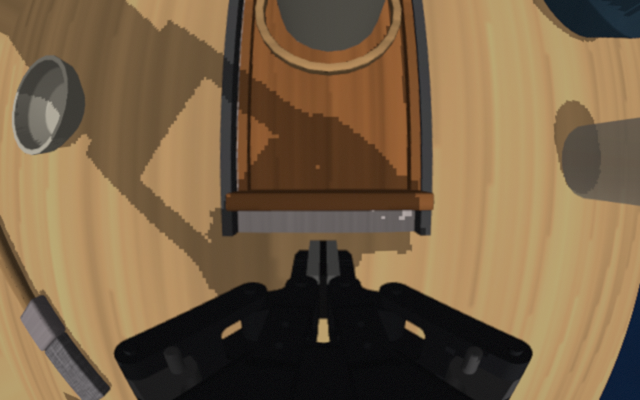

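```bash
python3 -m handwheel '[0,0.0004,0,-0.002,0,0,0, 0,0.0008,0,-0.004,0,0,0, 0,0.0013,0,-0.006,0,0,0, 0,0.0017,0,-0.008,0,0,0, 0,0.0021,0,-0.01,0,0,0, 0,0.0025,0,-0.012,0,0,0, 0,0.003,0,-0.014,0,0,0, 0,0.0034,0,-0.016,0,0,0, 0,0.0038,0,-0.018,0,0,0, 0,0.0042,0,-0.020,0,0,0, 0,0.0047,0,-0.022,0,0,0, 0,0.0051,0,-0.024,0,0,0]'; python3 -m handwheel '[0,0.0004,0,-0.002,0,0,0, 0,0.0008,0,-0.004,0,0,0, 0,0.0013,0,-0.006,0,0,0]'; python3 -m handwheel '[0,0.0004,0,-0.002,0,0,0, 0,0.0008,0,-0.004,0,0,0, 0,0.0013,0,-0.006,0,0,0]'
```

```text
t: 12.0
tool_pos: [0.62, -0.2371, 0.0253]
tool_rot: [1.342, 1.374, -1.087]
contact_force: [0.4, -3.2, -1.4]
opening: -0.0001
t: 12.25
tool_pos: [0.6198, -0.2306, 0.0253]
tool_rot: [1.342, 1.375, -1.087]
contact_force: [-0.3, -4.3, -0.8]
opening: -0.0
t: 12.5
tool_pos: [0.6197, -0.2243, 0.0252]
tool_rot: [1.342, 1.375, -1.087]
contact_force: [0.2, -3.5, -0.8]
opening: -0.0003
```

```bash
python3 -m handwheel '[0,0.0005,0,-0.0025,0,0,0, 0,0.0011,0,-0.0055,0,0,0, 0,0.0019,0,-0.009,0,0,0, 0,0.0027,0,-0.0125,0,0,0, 0,0.0034,0,-0.016,0,0,0, 0,0.0041,0,-0.0195,0,0,0, 0,0.0049,0,-0.023,0,0,0, 0,0.0056,0,-0.0265,0,0,0, 0,0.0064,0,-0.030,0,0,0, 0,0.0071,0,-0.0335,0,0,0, 0,0.0076,0,-0.036,0,0,0, 0,0.0081,0,-0.038,0,0,0]';python3 - <<'E'
from h import *
o=ctrl.get_obs(); print(o['tool_pos'],o['contact_force'],o['wrist_torque'])
im,d=ctrl.get_image('wrist'); cv2.imwrite('pics/w8.png',im)
im,d=ctrl.get_image('scene'); cv2.imwrite('pics/s8.png',cv2.resize(im[130:300,180:420],None,fx=3,fy=3))
print('to', totool(np.array([.6155,-.056,.026])-o['tool_pos']).round(4))
E
```

```text
t: 13.5
tool_pos: [0.6187, -0.1853, 0.0252]
tool_rot: [1.342, 1.375, -1.087]
contact_force: [0.1, -4.9, -1.2]
opening: -0.0001
[ 0.61869988 -0.18528318  0.02521398] [ 0.11320755 -4.88454805 -1.18912149] [-0.87045415 -0.01252548  0.02760266]
to [ 2.620e-02 -1.000e-04 -1.266e-01]
```

View pics/s8.png

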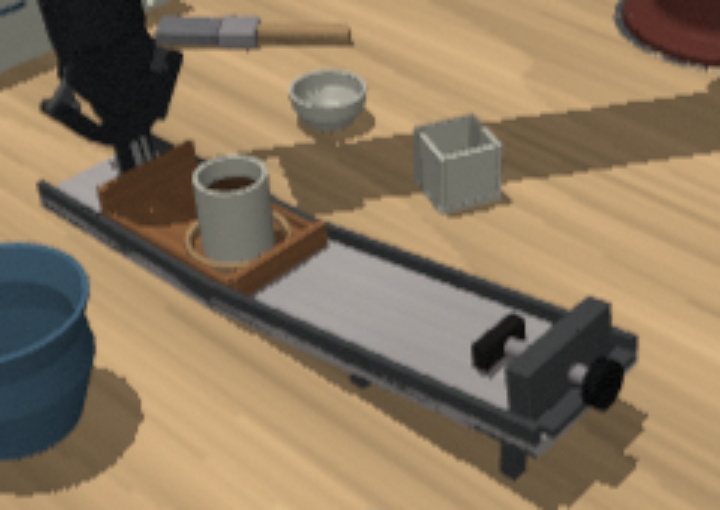

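View pics/w8.png

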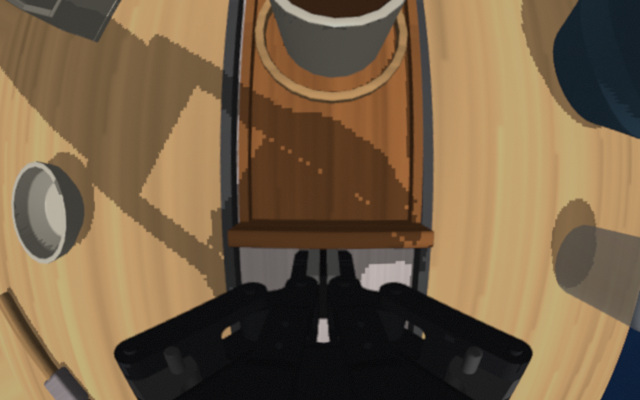

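```bash
python3 -m handwheel '[0,0.0006,0,-0.003,0,0,0, 0,0.0014,0,-0.0065,0,0,0, 0,0.0021,0,-0.010,0,0,0, 0,0.0029,0,-0.0135,0,0,0, 0,0.0036,0,-0.017,0,0,0, 0,0.0043,0,-0.0205,0,0,0, 0,0.0051,0,-0.024,0,0,0, 0,0.0058,0,-0.0275,0,0,0, 0,0.0066,0,-0.031,0,0,0, 0,0.0073,0,-0.0345,0,0,0, 0,0.0081,0,-0.038,0,0,0, 0,0.0087,0,-0.041,0,0,0]'; python3 -m handwheel '[0,0.0006,0,-0.003,0,0,0, 0,0.0014,0,-0.0065,0,0,0, 0,0.0021,0,-0.010,0,0,0, 0,0.0029,0,-0.0135,0,0,0, 0,0.0036,0,-0.017,0,0,0, 0,0.0043,0,-0.0205,0,0,0, 0,0.0051,0,-0.024,0,0,0, 0,0.0058,0,-0.0275,0,0,0, 0,0.0066,0,-0.031,0,0,0, 0,0.0073,0,-0.0345,0,0,0, 0,0.0081,0,-0.038,0,0,0, 0,0.0087,0,-0.041,0,0,0]';python3 - <<'E'
from h import *
o=ctrl.get_obs(); print(o['tool_pos'],o['contact_force'],o['wrist_torque'])
im,d=ctrl.get_image('top'); cv2.imwrite('pics/t9.png',cv2.resize(im[110:290,200:500],None,fx=2.6,fy=2.6)); np.save('t9.npy',d)
im,d=ctrl.get_image('scene'); cv2.imwrite('pics/s9.png',cv2.resize(im[130:300,180:420],None,fx=3,fy=3))
print('to', totool(np.array([.6155,-.056,.026])-o['tool_pos']).round(4))
print('slope dir', totool(np.array([-.0243*np.cos(.1396),.9997*np.cos(.1396),np.sin(.1396)])).round(4))
E
```

```text
t: 14.6
tool_pos: [0.6177, -0.1433, 0.0252]
tool_rot: [1.342, 1.375, -1.087]
contact_force: [0.3, -4.1, -1.6]
opening: -0.0001
t: 15.6
tool_pos: [0.6166, -0.1014, 0.0252]
tool_rot: [1.342, 1.375, -1.087]
contact_force: [0.3, -3.8, -1.4]
opening: -0.0002
[ 0.61662118 -0.10142498  0.02516772] [ 0.3318209  -3.82279358 -1.4434344 ] [-0.82545284 -0.02466197 -0.02432905]
to [ 0.0087 -0.     -0.0446]
slope dir [ 0.0711  0.     -0.9975]
```

View pics/s9.png

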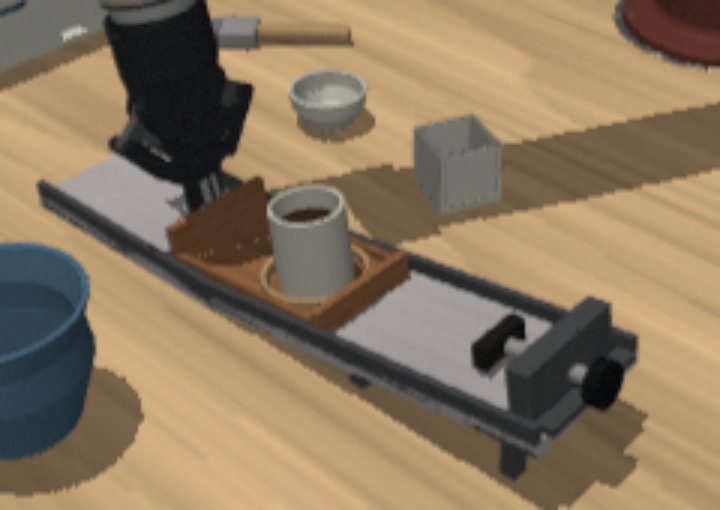

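View pics/t9.png

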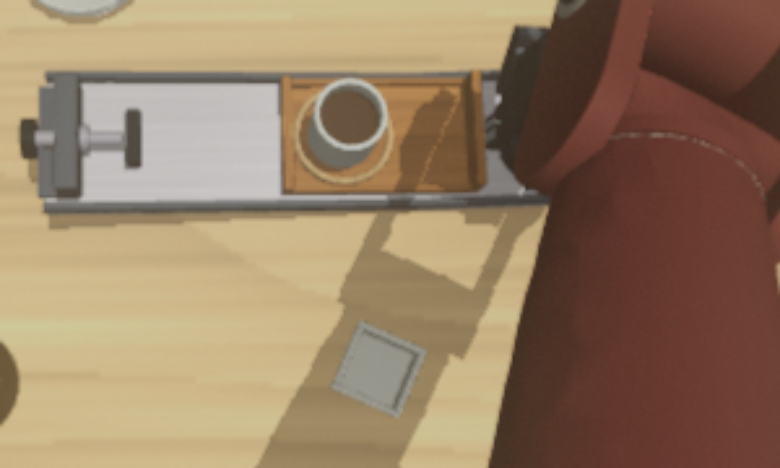

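```bash
python3 -m handwheel '[0,0.0006,0,-0.003,0,0,0, 0,0.0014,0,-0.0065,0,0,0, 0,0.0021,0,-0.010,0,0,0, 0,0.0029,0,-0.0135,0,0,0, 0,0.0036,0,-0.017,0,0,0, 0,0.0043,0,-0.0205,0,0,0, 0,0.0051,0,-0.024,0,0,0, 0,0.0058,0,-0.0275,0,0,0, 0,0.0066,0,-0.031,0,0,0, 0,0.0073,0,-0.0345,0,0,0, 0,0.0081,0,-0.038,0,0,0, 0,0.0087,0,-0.042,0,0,0]'
python3 - <<'E'
from h import *
o=ctrl.get_obs(); print(o['tool_pos'],o['contact_force'],o['wrist_torque'])
print('slope dir', totool(np.array([-.0243*np.cos(.1396),.9997*np.cos(.1396),np.sin(.1396)])).round(4))
E
```

```text
t: 16.7
tool_pos: [0.6155, -0.0586, 0.0253]
tool_rot: [1.342, 1.375, -1.087]
contact_force: [-0.6, -4.4, -3.1]
opening: 0.0001
[ 0.61554631 -0.0586135   0.02531673] [-0.57387854 -4.3524806  -3.09334267] [-8.09798520e-01 -3.43658080e-04 -1.27698769e-02]
slope dir [ 6.990e-02 -4.000e-04 -9.976e-01]
```

```bash
python3 -m handwheel '[0,0.0002,0,-0.003,0,0,0, 0,0.0004,0,-0.006,0,0,0, 0,0.0006,0,-0.009,0,0,0, 0,0.0008,0,-0.012,0,0,0, 0,0.0010,0,-0.015,0,0,0, 0,0.0013,0,-0.018,0,0,0, 0,0.0015,0,-0.021,0,0,0, 0,0.0017,0,-0.024,0,0,0, 0,0.0019,0,-0.027,0,0,0, 0,0.0021,0,-0.030,0,0,0, 0,0.0023,0,-0.0325,0,0,0, 0,0.0025,0,-0.035,0,0,0]'
python3 - <<'E'
from h import *
o=ctrl.get_obs(); print(o['tool_pos'],o['contact_force'],o['wrist_torque'])
im,d=ctrl.get_image('top'); cv2.imwrite('pics/t10r.png',im); cv2.imwrite('pics/t10.png',cv2.resize(im[110:290,200:500],None,fx=2.6,fy=2.6)); np.save('t10.npy',d)
im,d=ctrl.get_image('scene'); cv2.imwrite('pics/s10.png',cv2.resize(im[130:300,180:420],None,fx=3,fy=3))
E
```

```text
t: 17.7
tool_pos: [0.6149, -0.024, 0.0304]
tool_rot: [1.342, 1.375, -1.087]
contact_force: [-0.1, -4.0, -2.5]
opening: 0.0001
[ 0.61488503 -0.02401002  0.03039566] [-0.09857423 -4.01857488 -2.53725193] [-0.77693715  0.00817294  0.0460695 ]
```

View pics/s10.png

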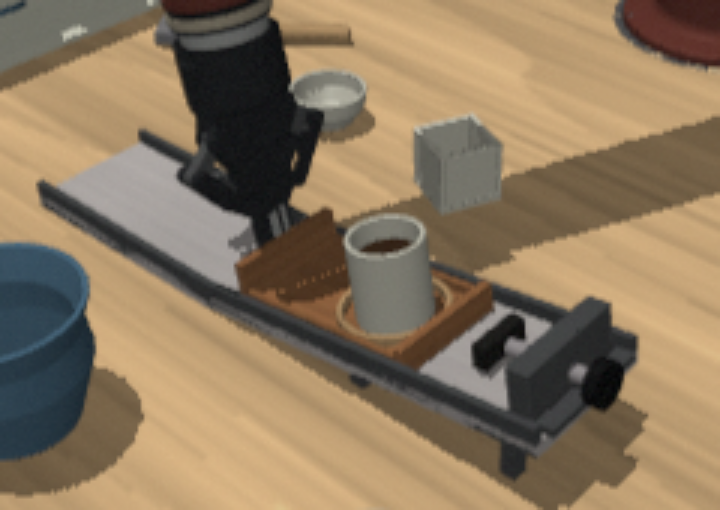

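View pics/t10.png

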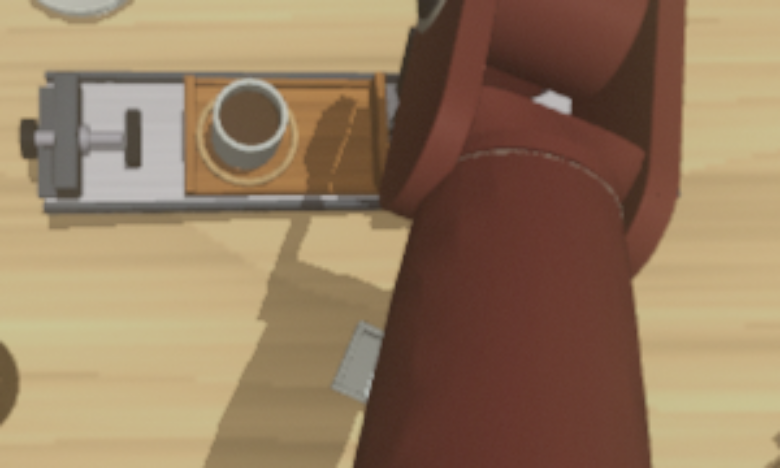

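The gap from the tray front (px 185) to the pad face (px 141) is about 34 mm. I advance 22 mm, then creep by feel.

```bash
python3 -m handwheel '[0,0.0002,0,-0.0025,0,0,0, 0,0.0003,0,-0.005,0,0,0, 0,0.0005,0,-0.0075,0,0,0, 0,0.0007,0,-0.010,0,0,0, 0,0.0009,0,-0.0125,0,0,0, 0,0.001,0,-0.015,0,0,0, 0,0.0012,0,-0.0170,0,0,0, 0,0.0013,0,-0.019,0,0,0, 0,0.0014,0,-0.0205,0,0,0, 0,0.0015,0,-0.022,0,0,0]'; python3 -m handwheel '[0,0,0,-0.001,0,0,0, 0,0.0001,0,-0.002,0,0,0]'
python3 - <<'E'
from h import *
o=ctrl.get_obs(); print(o['tool_pos'],o['contact_force'],o['wrist_torque'])
im,d=ctrl.get_image('top'); cv2.imwrite('pics/t11.png',cv2.resize(im[130:200,210:400],None,fx=4,fy=4))
E
```

```text
t: 18.63
tool_pos: [0.6144, -0.0024, 0.0335]
tool_rot: [1.342, 1.374, -1.087]
contact_force: [0.0, -3.7, -1.7]
opening: -0.0003
t: 18.8
tool_pos: [0.6143, -0.0004, 0.0338]
tool_rot: [1.342, 1.375, -1.087]
contact_force: [1.0, -4.2, -1.2]
opening: -0.0002
[ 6.14333581e-01 -4.25546201e-04  3.37990804e-02] [ 1.03377981 -4.2373776  -1.17952762] [-0.91075728 -0.0077626   0.04526243]
```

View pics/t11.png

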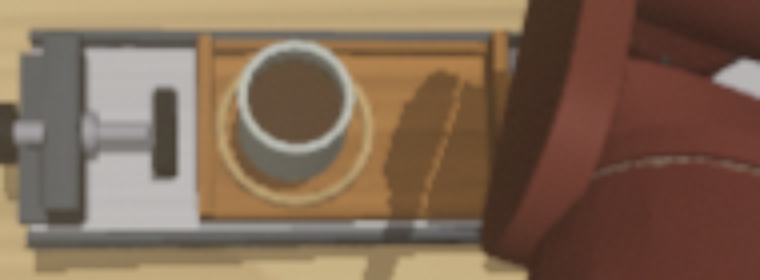

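```bash
python3 -m handwheel '[0,0.0001,0,-0.0012,0,0,0, 0,0.0002,0,-0.0024,0,0,0, 0,0.0003,0,-0.0036,0,0,0, 0,0.0003,0,-0.0048,0,0,0]'; python3 -m handwheel '[0,0.0001,0,-0.001,0,0,0]';python3 -m handwheel '[0,0,0,-0.001,0,0,0]'
```

```text
t: 19.18
tool_pos: [0.6142, 0.0044, 0.0344]
tool_rot: [1.342, 1.375, -1.087]
contact_force: [0.0, -4.8, -1.0]
opening: 0.0002
t: 19.27
tool_pos: [0.6142, 0.0054, 0.0346]
tool_rot: [1.342, 1.375, -1.087]
contact_force: [0.2, -4.4, -1.2]
opening: -0.0003
t: 19.35
tool_pos: [0.6141, 0.0064, 0.0347]
tool_rot: [1.342, 1.375, -1.087]
contact_force: [-0.4, -4.0, -2.0]
opening: -0.0001
```

```bash
python3 -m handwheel '[0,0.0001,0,-0.0008,0,0,0]'; python3 -m handwheel '[0,0,0,-0.0008,0,0,0]'
```

```text
t: 19.43
tool_pos: [0.6141, 0.0072, 0.0349]
tool_rot: [1.342, 1.375, -1.087]
contact_force: [-0.8, -5.1, -0.6]
opening: -0.0003
t: 19.52
tool_pos: [0.6141, 0.008, 0.035]
tool_rot: [1.342, 1.375, -1.087]
contact_force: [0.0, -4.0, -1.9]
opening: 0.0001
```

```bash
for i in 1; do python3 -m handwheel '[0,0,0,-0.0007,0,0,0, 0,0.0001,0,-0.0014,0,0,0]'; done; python3 -m handwheel '[0,0,0,-0.0007,0,0,0]'
```

```text
t: 19.68
tool_pos: [0.614, 0.0093, 0.0351]
tool_rot: [1.342, 1.375, -1.087]
contact_force: [-0.4, -4.2, -1.1]
opening: -0.0003
t: 19.77
tool_pos: [0.614, 0.01, 0.0352]
tool_rot: [1.342, 1.375, -1.087]
contact_force: [-0.3, -3.8, -2.0]
opening: 0.0001
```

```bash
python3 -m handwheel '[0,0,0,-0.0007,0,0,0]'
```

```text
t: 19.85
tool_pos: [0.614, 0.0104, 0.0354]
tool_rot: [1.342, 1.374, -1.087]
contact_force: [-0.4, -5.6, -2.6]
opening: -0.0001
```

```bash
python3 -m handwheel '[0,0,0,-0.0004,0,0,0]'
```

```text
t: 19.93
tool_pos: [0.614, 0.0106, 0.0354]
tool_rot: [1.341, 1.374, -1.087]
contact_force: [0.1, -6.6, -2.6]
opening: -0.0
```

```bash
python3 -m handwheel '[0,0,0,-0.0004,0,0,0]'
```

```text
t: 20.02
tool_pos: [0.614, 0.0108, 0.0354]
tool_rot: [1.341, 1.374, -1.087]
contact_force: [-0.6, -6.9, -2.2]
opening: 0.0003
```

```bash
python3 -m handwheel '[0,0,0,-0.0004,0,0,0]'
```

```text
t: 20.1
tool_pos: [0.6141, 0.011, 0.0355]
tool_rot: [1.341, 1.373, -1.088]
contact_force: [0.8, -7.4, -3.2]
opening: -0.0003
```

```bash
python3 -m handwheel '[0,0,0,-0.0005,0,0,0]'
```

```text
t: 20.18
tool_pos: [0.614, 0.0113, 0.0355]
tool_rot: [1.341, 1.373, -1.088]
contact_force: [-0.2, -8.1, -2.8]
opening: -0.0001
```

```bash
python3 -m handwheel '[0,0,0,-0.0005,0,0,0]'
```

```text
t: 20.27
tool_pos: [0.614, 0.0116, 0.0355]
tool_rot: [1.34, 1.373, -1.088]
contact_force: [0.2, -8.7, -3.9]
opening: 0.0001
```

```bash
python3 -m handwheel '[0,0,0,-0.0005,0,0,0, 0,0,0,-0.0005,0,0,0, 0,0,0,-0.0005,0,0,0, 0,0,0,-0.0005,0,0,0]'
```

```text
t: 20.6
tool_pos: [0.614, 0.0119, 0.0356]
tool_rot: [1.341, 1.372, -1.088]
contact_force: [1.5, -9.1, -2.9]
opening: -0.0002
```

```bash
python3 -m handwheel '[0,0,0,-0.0003,0,0,0, 0,0,0,-0.0003,0,0,0, 0,0,0,-0.0003,0,0,0]'; python3 -m handwheel '[0,0,0,0.0003,0,0,0, 0,0,0,0.0006,0,0,0, 0,0,0,0.0009,0,0,0, 0,0,0,0.0012,0,0,0, 0,0,0,0.0015,0,0,0, 0,0,0,0.0018,0,0,0, 0,0,0,0.0021,0,0,0, 0,0,0,0.0024,0,0,0, 0,0,0,0.0027,0,0,0, 0,0,0,0.003,0,0,0, 0,0,0,0.0033,0,0,0, 0,0,0,0.0036,0,0,0]'
```

```text
t: 20.85
tool_pos: [0.614, 0.012, 0.0356]
tool_rot: [1.34, 1.372, -1.088]
contact_force: [0.4, -9.3, -3.7]
opening: 0.0001
t: 21.85
tool_pos: [0.614, 0.0106, 0.0355]
tool_rot: [1.343, 1.376, -1.086]
contact_force: [0.3, -1.3, -1.0]
opening: 0.0002
```

```bash
python3 -m handwheel '[0,0,0,0.0003,0,0,0, 0,0,0,0.0006,0,0,0, 0,0,0,0.0009,0,0,0, 0,0,0,0.0012,0,0,0, 0,0,0,0.0015,0,0,0, 0,-0.0002,0,0.0025,0,0,0, 0,-0.0004,0,0.004,0,0,0, 0,-0.0006,0,0.007,0,0,0, 0,-0.0008,0,0.011,0,0,0, 0,-0.001,0,0.015,0,0,0, 0,-0.001,0,0.018,0,0,0, 0,-0.001,0,0.020,0,0,0]'
python3 - <<'E'
from h import *
o=ctrl.get_obs(); print(o['tool_pos'],o['contact_force'])
im,d=ctrl.get_image('top'); cv2.imwrite('pics/t12.png',cv2.resize(im[130:200,210:400],None,fx=4,fy=4,interpolation=cv2.INTER_CUBIC)); cv2.imwrite('pics/t12r.png',im)
im,d=ctrl.get_image('scene'); cv2.imwrite('pics/s12.png',cv2.resize(im[130:300,180:420],None,fx=3,fy=3))
im,d=ctrl.get_image('wrist'); cv2.imwrite('pics/w12.png',im)
E
```

```text
t: 22.85
tool_pos: [0.6145, -0.0103, 0.0321]
tool_rot: [1.343, 1.375, -1.087]
contact_force: [-0.0, -0.3, 0.0]
opening: 0.0002
[ 0.61451764 -0.01033246  0.03205061] [-0.0400397  -0.28756255  0.02466822]
```

View pics/t12.png

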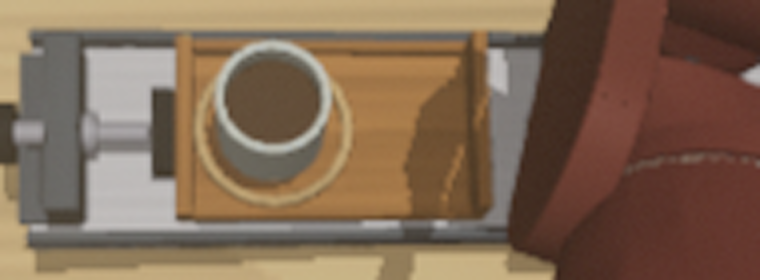

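View pics/s12.png

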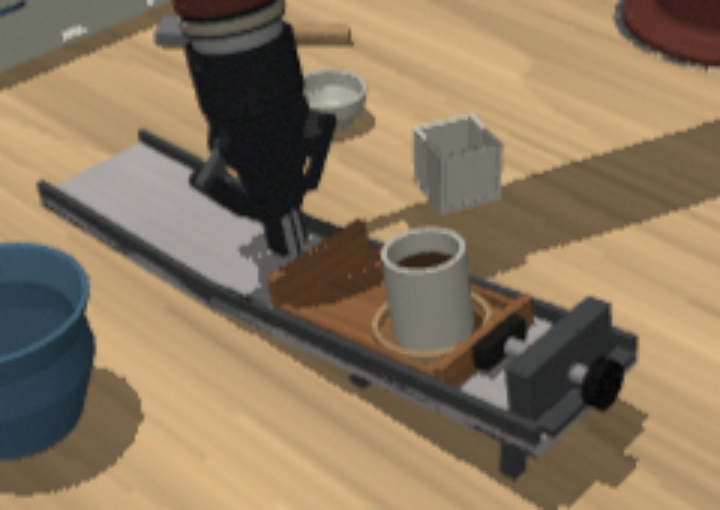

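View pics/w12.png

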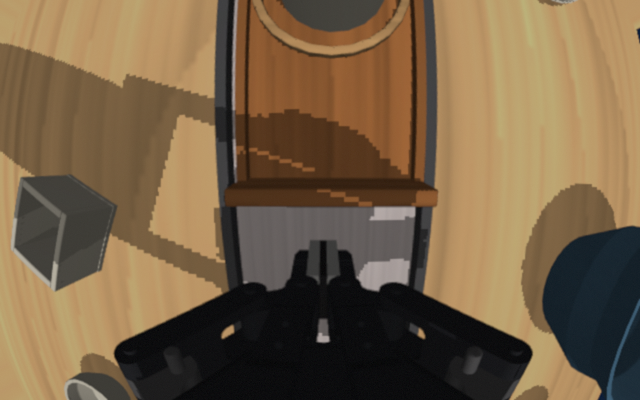

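```bash
python3 -m handwheel '[0,-0.003,0,0.004,0,0,0, 0,-0.01,0,0.01,0,0,0, 0,-0.02,0,0.018,0,0,0, 0,-0.035,0,0.03,0,0,0, 0,-0.055,0,0.045,0,0,0, 0,-0.075,0,0.065,0,0,0, 0,-0.1,0,0.09,0,0,0, 0,-0.12,0,0.115,0,0,0, 0,-0.135,0,0.14,0,0,0, 0,-0.145,0,0.155,0,0,0, 0,-0.15,0,0.16,0,0,0, 0,-0.15,0,0.16,0,0,0]'
python3 - <<'E'
exec(open('m2.py').read().split("for nm")[0])
o=ctrl.get_obs(); print(o['tool_pos'],o['contact_force'])
im,d=ctrl.get_image('top'); cv2.imwrite('pics/t13.png',cv2.resize(im[110:290,200:500],None,fx=2.6,fy=2.6)); cv2.imwrite('pics/t13r.png',im); np.save('t13.npy',d)
C=cloud('top',d); a=cv2.imread('pics/t12r.png'); 
print('img diff tray region t12->t13', np.abs(a[138:188,248:300].astype(int)-im[138:188,248:300]).mean())
g=cv2.cvtColor(im,cv2.COLOR_BGR2GRAY); print([(u,g[158,u]) for u in range(246,262)])
for nm,(u,v,h) in dict(sq=(345,252,.054),bowl=(425,256,.034)).items():
    m=np.zeros(d.shape,np.uint8); m[v-24:v+24,u-24:u+24]=(C[v-24:v+24,u-24:u+24,2]>h-.01)
    n,l,s,c=cv2.connectedComponentsWithStats(m); i=1+np.argmax(s[1:,4]); W=np.array([ray(x,y,h) for y,x in np.argwhere(l==i)])[:,:2]*1000
    print(nm,s[i],cv2.minEnclosingCircle(W.astype(np.float32)))
E
```

```text
t: 24.0
tool_pos: [0.6194, -0.1991, 0.1469]
tool_rot: [1.344, 1.372, -1.087]
contact_force: [-0.4, 0.4, 0.3]
opening: 0.0002
[ 0.6194385  -0.19908388  0.14694588] [-0.42593288  0.42779122  0.26368121]
img diff tray region t12->t13 8.160769230769231
[(246, np.uint8(175)), (247, np.uint8(154)), (248, np.uint8(68)), (249, np.uint8(62)), (250, np.uint8(64)), (251, np.uint8(61)), (252, np.uint8(61)), (253, np.uint8(76)), (254, np.uint8(104)), (255, np.uint8(120)), (256, np.uint8(123)), (257, np.uint8(113)), (258, np.uint8(107)), (259, np.uint8(139)), (260, np.uint8(145)), (261, np.uint8(126))]
sq [328 233  37  37 276] ((430.8886413574219, -5.396228790283203), 38.068485260009766)
bowl [409 238  36  37 294] ((419.90985107421875, -168.20846557617188), 36.15010452270508)
```

View pics/t13.png

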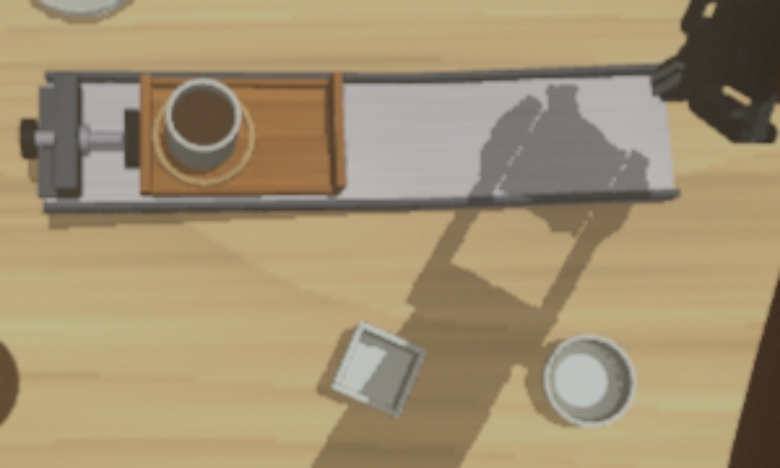

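Run:
```python
exec(open('m2.py').read().split("for nm")[0])
for n in ('t12r','t13r'):
    g=cv2.cvtColor(cv2.imread(f'pics/{n}.png'),cv2.COLOR_BGR2GRAY); print(n,[int(x) for x in g[148,250:266]],[int(x) for x in g[180,250:266]],[int(x) for x in g[160,322:340]])
im=cv2.imread('pics/t13r.png'); C=cloud('top',np.load('t13.npy')); 
m=np.zeros(im.shape[:2],np.uint8); m[130:185,256:305]=(C[130:185,256:305,2]>.085)
n,l,s,c=cv2.connectedComponentsWithStats(m); i=1+np.argmax(s[1:,4]); q=np.argwhere(l==i); W=np.array([ray(x,y,.107) for y,x in q])[:,:2]*1000
print('pot rim',s[i],cv2.minEnclosingCircle(W.astype(np.float32)), 'z',C[l==i][:,2].max())
hsv=cv2.cvtColor(im,cv2.COLOR_BGR2HSV); w=np.zeros(m.shape,bool); w[143:185,256:303]=1
m=(w&(hsv[...,0]>=16)&(hsv[...,0]<30)&(hsv[...,1]<133)&(hsv[...,1]>60)).astype(np.uint8)
n,l,s,c=cv2.connectedComponentsWithStats(m,connectivity=8); i=1+np.argmax(s[1:,4]); print(s[i])
P=np.array([ray(x,y,.050) for y,x in np.argwhere(l==i)])[:,:2]*1000
A=np.c_[2*P,np.ones(len(P))]; x=np.linalg.lstsq(A,(P**2).sum(1),rcond=None)[0]; print('ring',x[:2],np.sqrt(x[2]+x[0]**2+x[1]**2))
```

```text
t12r [184, 184, 184, 168, 125, 131, 134, 126, 117, 135, 135, 135, 135, 138, 156, 184] [184, 185, 185, 168, 127, 128, 128, 119, 109, 132, 131, 130, 131, 130, 132, 132] [90, 89, 89, 89, 81, 66, 86, 101, 84, 85, 104, 125, 124, 125, 124, 124, 122, 124]
t13r [172, 172, 172, 156, 115, 121, 124, 116, 107, 125, 126, 125, 125, 129, 146, 173] [173, 173, 173, 158, 116, 118, 118, 110, 101, 121, 121, 121, 121, 122, 121, 121] [123, 124, 112, 87, 80, 70, 85, 110, 118, 119, 149, 177, 177, 177, 177, 178, 177, 177]
pot rim [264 140  29  30 645] ((613.5347900390625, 124.13856506347656), 29.57911491394043) z 0.786565183872996
[258 147  41  35 300]
ring [614.36478645 130.9905712 ] 38.582088483532274
```

The tray edges sit at identical pixels before and after the retreat, and the pot is in its ring. The square pot and the bowl haven't moved, so I hand in.

```bash
python3 -c "
from station import ctrl
print(ctrl.get_obs()['t']); print(ctrl.finish_job())"
```

```text
24.05
the job is handed in; nothing more can be done
None
```

The job is handed in at t ≈ 24 s. The round pot stands in the tray's seat ring, and the tray rests against the rubber pad at the top of the ramp.

**What I did:** I found the pot and ring in the top view and checked both with the wrist camera. I set the pot in the ring under force feedback, about 3 N at touchdown, and let go. Then I pushed the tray's tail with shut fingers tilted 12°, first along the level apron and then up the slope. The pad made itself felt when the push rose from about 4 N to 9 N. I eased off in 0.3 mm steps and withdrew.

**Last checks:**
- **Tray:** its front edge touches the pad, it is in line with the rails, and its edges sat at the same pixels before and after I withdrew.
- **Pot:** it is inside the ring and tilted only by the slope. The rim centre is about 7 mm downhill of the ring centre, close to what the 8° slope gives at that height.
- **Square pot and bowl:** both are within 1 mm of where they were first measured.
- **Robot:** wrist force read about zero after withdrawing.

**Not checked directly:** I inferred the pad force left after letting go, about 2 N, from the spring travel and did not measure it. The two camera estimates of the ring's position differed by about 2 mm, so I used a point between them.

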